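Seat a culture dish on the imaging stage and index the stage

ROBOT

A 6-joint arm with a two-finger parallel gripper is mounted at the origin on the work surface. World frame = base frame: x ahead of the robot, y to its left, z up, the work surface at z = 0. Lengths are in m, angles in rad, forces in N, time in s.
With the tool pointing down it reaches from about 0.375 to 0.9 m from the base axis. Payload 3.1 kg.
Tool frame: the origin (TCP) lies on the front face of the gripper's body, between the roots of the fingers; the fingertips stand 70 mm ahead of it and the grasp point (between the pads) lies 51 mm ahead of it; z points along the fingers, y is the line along which they close (so a half turn about z gives the same grasp; the last joint's range is limited). The gripper opens to 87 mm and grips with 3 to 60 N. Pads are 19 mm wide; open, the fingers measure 117 mm over their backs; the gripper's body (75 mm by 190 mm) begins 51 mm behind the grasp point.
Start: joints at [-1.383, 0.527, 1.433, -0, 1.181, -0.178], TCP at [0.224, -0.584, 0.292] pointing down, gripper open.
Joint ranges: [-3.08, 3.08], [-0.75, 2.2], [0.22, 2.44], [-1.43, 4.57], [0, 2.65], [-2.85, 2.85]. Speed limits (rad/s): [2.79, 2.79, 3.14, 3.14, 3.14, 3.14].

INTERFACE

Orientations are given as a unit quaternion [x, y, z, w].
In Python, from rig import robot, cams, ticket gives the robot as it stands. The module is installed in compiled form; this text tells all that it offers.
- The arm moves only by the shell command python3 -m crank 'ROWS' [FORCE]. ROWS is JSON, a list of rows, each a list of 7 numbers: the shift along the tool's x, y, z in cm, then the turn, a rotation vector about the tool's x, y, z in rad, then the closure, from 0 (fully open) to 1 (shut). A call has 1 to 5 rows; each row shifts and turns the commanded pose from where the row before left it, along the tool's axes as they then stand; what a row does not reach is not made up. A row lasts 1/8 s, in which the tool goes at most 62.5 mm and 10.7 degrees, less where a joint would pass 70% of its speed; a pose out of reach is approached as far as the arm can. A call is refused whole if a number of a shift passes 6.25 or a number of a turn 0.188, either way. A call with a gripper value outside its range is refused whole. The fingers move at their own pace and stop on an object; FORCE is the grip in N (left out, the last holds). Time passes only in rows, so rows that do not move let the fingers close. It gives the time, the measured TCP pose, the force, the opening and the grip force at its end, in the units of the state.
- robot.get_obs(): the state, without advancing time (a new reading comes with each control period).
- cams.camera(name): name is "scene" or "side" or "wrist"; returns the picture (384x512x3 uint8, red, green, blue); there is no depth.
- cams.camera_info(name): a dict with "intrinsics" (3x3 intrinsics, pixels), "pose" (4x4, takes a point from camera to world coordinates). Camera axes: x right, y down, z forward; pixel columns grow to the right and rows downward; lengths in m; the calibration is good to about 2 mm. The wrist camera is an equidistant fisheye: a pixel r from the principal point sees the ray r / f radians off the axis. A picture is of the moment at which its call begins: read the wrist's pose just before it. camera_info takes no time and is no camera call; for the wrist camera it gives the pose at the moment of the call.
- ticket.hand_in(): hands the job in; it is judged then, once.
The state is a dict: "time": time; "q": joint angles; "joint_velocities": joint speeds; "joint_torque": joint torques, N m; "position": TCP position; "tool_rot": TCP orientation; "ft_force": force on the tool from outside, world axes, zero at the start; "moment": the same for the moment, N m; "grip_width": finger opening in m; "grip_force": force on a finger pad.
Only numpy, scipy, OpenCV 4.12 (cv2) and the standard library are available. Lean on these libraries where they do the work, as an engineer would, in place of code of your own. Each camera call takes 0.05 s, during which the arm holds its last target. There are 200 camera calls.

TASK

Gently slide the lidded glass culture dish along the stage plate, without lifting or tipping it, until it drops flat into the round pocket. Then crank the handwheel until the stage's pointer stands level with the pointed index clip on the scale, with the dish still seated, and let go. Leave the other things on the bench where they are.

Things in the scene. Friction and masses are not known exactly. Their poses are not given: they have to be found in the camera images.
- base: Fixed blue base of the stage, 200 mm (x) by 500 mm (y) by 22 mm high; origin on the bench, at the centre of its x width and 50 mm from its middle towards +y; z up. The plate slides along the base's y. The handwheel stands at the -y end, 235 mm from the origin; an aluminium scale bar (30 mm wide, top 44 mm above the bench) runs along the +x side, its centre line at x = 114 mm.
- plate_top (a point): Centre of the top face of the dark steel stage plate, 50 mm above the bench. The plate is 170 mm (x) by 270 mm (y), flat but for the pocket, its axes parallel to the base's. It slides only by the handwheel (pushing it with less than about 15 N does not move it), up to 80 mm in the base's +y; the run starts at the -y end of its travel.
- pocket (a point): Centre of the floor of the round pocket in the plate: 108 mm across, 6 mm deep, white floor, 70 mm from the plate's centre towards the base's -y (the handwheel end). It moves with the plate; z up.
- dish_center (a point): Centre, half-way up, of the loose round lidded glass dish, 100 mm across, 20 mm high, about 0.1 to 0.2 kg, z up through its lid. It starts flat on the +y half of the plate (centre 60 mm above the bench) and slides with light friction. Too wide to grasp. Seated, its centre is 10 mm above the pocket's floor and its lid stands 14 mm above the plate.
- wheel_axis (a point): Point on the upright axis of the aluminium handwheel (124 mm across), at the height of the wheel's upper face, 60 mm above the bench. Clockwise seen from above moves the plate in the base's +y, 40 mm for each full turn; it starts against its stop, can turn two turns, and stays where it is left. It needs about 3 N at the handle.
- handle (a point): Centre, half-way up, of the upright round black crank handle that stands on the handwheel, 45 mm from its axis: 22 mm in diameter, 52 mm tall, from 62 to 114 mm above the bench. The handle spins freely about its own upright axis, so a gripper holding it need not turn.
- pointer (a point): Tip of the steel triangular pointer (20 mm wide at its root, 10 mm long) on the middle of the plate's +x side, pointing to the base's +x, moves with the plate; 50 mm above the bench.
- index_tip (a point): Tip of the pointed nose of the steel index clip fixed on the scale bar, pointing to the base's -x towards the plate; axes parallel to the base's. The clip's block is 28 mm (x) by 24 mm (y) with a round screw head on top (14 mm across, top 69 mm above the bench). It lies 25 to 65 mm towards the base's +y from the pointer at the start, and the pointer is level with it when both have the same y in the base's frame.
- reagent_c (a point): Centre, half-way up, of a bystander amber bottle, 68 mm across, 150 mm tall, upright on the bench.
- tipbox_c (a point): Centre, half-way up, of a bystander grey pipette-tip box, 85 by 125 by 68 mm, on the bench.
- calculator_c (a point): Centre of a bystander black pocket calculator, 75 by 130 by 16 mm, flat on the bench.
Mind the look-alikes: they are no part of the job. Of the things that look like the part that bears dish_center, the middle-sized one is meant.

How it is judged:
On the way, in this order (a step that is already met when the one before it is completed fails the run):
1. the dish lies flat in the pocket (horizontal distance between dish_center and pocket below 0.007 m and z of dish_center in the frame of pocket below 0.0125 m and angle between dish_center's own z axis and vertical below 0.04 rad), for 0.2 s.
2. the pointer stands level with the index clip, the dish still seated (all of step 1 and y of pointer in the frame of index_tip between -0.0025 and 0.0025 m), for 0.2 s.
At the end, for the whole second after the job is handed in: The dish lies flat in the pocket (centre within 7 mm of the pocket's, no more than 2.5 mm above fully down, tilt under 0.04 rad) at rest, and the pointer is within 2.5 mm of the index tip along the slide (all of step 2 and linear speed of dish below 0.01 m/s); the robot touches nothing.
It fails at once if the dish is lifted off the plate by more than 10 mm (height (world z) of dish_center above 0.07 m).
It fails at once if the dish is tipped more than 0.3 rad (angle between dish_center's own z axis and vertical above 0.3 rad).
It fails at once if the glass dish is pressed with more than 25 N (contact force between the arm and dish above 25 N).
It fails at once if a bystander is moved by more than 30 mm (distance of any of reagent_c, tipbox_c, calculator_c from where it was at the start of the episode above 0.03 m).
It also fails if it takes over 64 s, if anything falls off the work surface, if the arm or the gripper's body presses on something with over 40 N, if the wrist force passes 120 N, or if a joint passes its speed limit or range.

## Working session

There is one attempt and no reset: what is moved stays moved. The work goes in short steps, Python scripts to look and compute and a shell command to move; the robot and the scene stay as the last step left them, time stands still between calls to the robot, and variables do not carry over. Pictures are saved under pics/ and viewed, at most 10 in all, crops included, and the job is handed in when it is done.

```bash
mkdir -p pics; cat > h.py <<'E'
import numpy as np, cv2
from rig import robot, cams
def ray(name,u,v,info=None):
    i=info or cams.camera_info(name); K=np.array(i["intrinsics"]);T=np.array(i["pose"])
    x=(u-K[0,2])/K[0,0]; y=(v-K[1,2])/K[1,1]
    if name=="wrist":
        r=np.hypot(x,y); d=np.array([x,y,0])/max(r,1e-9)*np.sin(r); d[2]=np.cos(r)
    else: d=np.array([x,y,1.])
    return T[:3,3], T[:3,:3]@d
def onz(name,u,v,z,info=None):
    o,d=ray(name,u,v,info); return o+d*(z-o[2])/d[2]
def snap(name,f):
    im=cams.camera(name); cv2.imwrite(f"pics/{f}.png",im[:,:,::-1]); return im
E
python3 - <<'E'
from h import *
a=snap("scene","scene0");b=snap("side","side0")
for n in("scene","side","wrist"):
    i=cams.camera_info(n);print(n,np.round(i["intrinsics"],1).tolist(),np.round(i["pose"],3).tolist())
o=robot.get_obs();print(o["time"],o["position"],o["tool_rot"],o["grip_width"])
E
```

```text
scene [[472.3, 0.0, 250.7], [0.0, 472.3, 194.9], [0.0, 0.0, 1.0]] [[-0.716, 0.561, -0.416, 1.324], [0.698, 0.56, -0.447, 0.823], [-0.018, -0.61, -0.792, 1.537], [0.0, 0.0, 0.0, 1.0]]
side [[442.9, 0.0, 257.3], [0.0, 442.9, 195.2], [0.0, 0.0, 1.0]] [[-0.948, -0.254, 0.19, 0.288], [-0.317, 0.735, -0.6, 0.794], [0.013, -0.629, -0.777, 1.105], [0.0, 0.0, 0.0, 1.0]]
wrist [[297.3, 0.0, 249.8], [0.0, 297.3, 185.2], [0.0, 0.0, 1.0]] [[0.357, -0.898, -0.258, 0.294], [-0.934, -0.344, -0.098, -0.555], [-0.001, 0.276, -0.961, 0.383], [0.0, 0.0, 0.0, 1.0]]
0.1 [ 0.22348369 -0.58310532  0.29136863] [ 9.83316712e-01  1.81899039e-01 -1.84138754e-05 -9.91756577e-04] 0.08709772280985849
```

View pics/scene0.png

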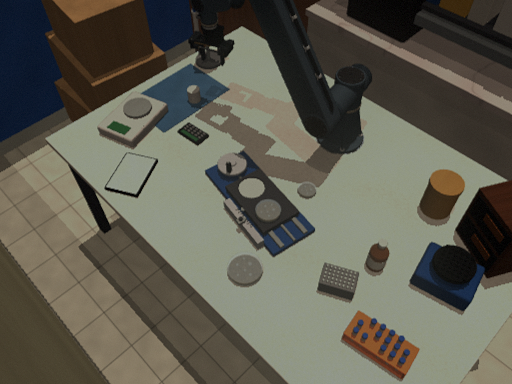

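View pics/side0.png

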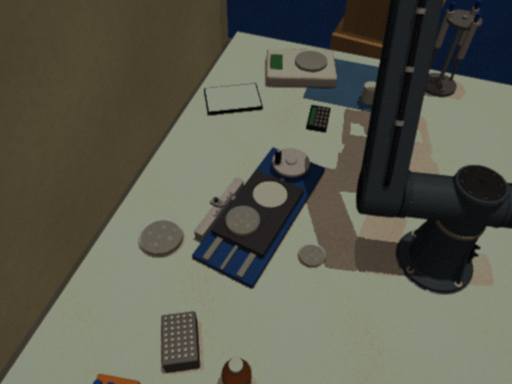

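The scene view shows three dish look-alikes: a large one on the bench at (245,269), a small one on the bench at (307,190), and a middle-sized one on the plate at (267,210). I choose the one on the plate. The white pocket is at (252,188), the wheel at (232,164) and the clip near (240,219). I'll check this in a close crop.

```bash
python3 - <<'E'
import cv2,numpy as np
a=cv2.imread("pics/scene0.png")[145:255,195:325];b=cv2.imread("pics/side0.png")[140:285,185:335]
a=cv2.resize(a,None,fx=3.05,fy=3.05,interpolation=2);b=cv2.resize(b,None,fx=2.6,fy=2.6,interpolation=2)
H=max(a.shape[0],b.shape[0]);c=np.zeros((H,a.shape[1]+b.shape[1],3),np.uint8);c[:a.shape[0],:a.shape[1]]=a;c[:b.shape[0],a.shape[1]:]=b
c=np.clip(c.astype(float)*1.4,0,255).astype(np.uint8)
cv2.imwrite("pics/crop0.png",c);print(c.shape,a.shape)
E
```

```text
(377, 786, 3) (336, 396, 3)
```

View pics/crop0.png

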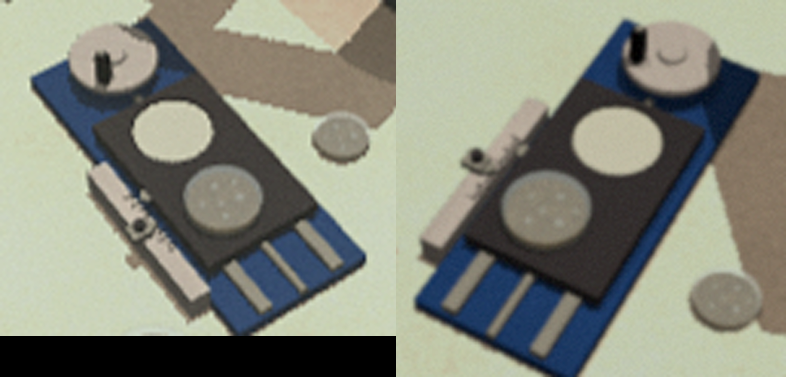

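The crop confirms it: a 100 mm-class dish sits on the dark plate, at scene px ≈(268,210) and side px ≈(243,219). The small and large dishes on the bench are look-alikes. Next is a coarse localisation.

```bash
python3 - <<'E'
from h import *
S=lambda x,y:("scene",195+x/3.05,145+y/3.05); D=lambda x,y:("side",185+(x-396)/2.6,140+y/2.6)
for n,z,l in [("pocket",.044,[S(173,131),D(617,142)]),("dish",.07,[S(223,198),D(546,205)]),("wheel",.06,[S(116,55),D(672,52)]),("handletop",.114,[S(102,57),D(638,32)]),
 ("plate -y corner",.05,[S(96,127)]),("+y+x corner",.05,[S(213,268),D(468,238)]),("+y-x",.05,[S(315,207),D(600,298)]),("-y-x",.05,[D(705,125)]),("screw",.069,[S(141,226),D(477,156)]),("pointer",.05,[S(146,196)])]:
    print(n,[np.round(onz(*p,z)[:2],3).tolist() for p in l])
E
```

```text
pocket [[0.512, -0.042], [0.511, -0.04]]
dish [[0.557, 0.094], [0.553, 0.092]]
wheel [[0.483, -0.183], [0.486, -0.188]]
handletop [[0.53, -0.157], [0.524, -0.156]]
plate -y corner [[0.583, -0.116]]
+y+x corner [[0.631, 0.149], [0.624, 0.148]]
+y-x [[0.475, 0.176], [0.463, 0.174]]
-y-x [[0.418, -0.095]]
screw [[0.659, 0.051], [0.651, 0.052]]
pointer [[0.614, 0.012]]
```

```bash
python3 -m crank '[[0,0,0,0,0,-0.171,0.2],[0,0,0,0,0,-0.171,0.2],[0,0,0,0,0,-0.171,0.2],[0,0,0,0,0,-0.171,0.2],[0,0,0,0,0,-0.171,0.2]]' 5; python3 -m crank '[[0,0,0,0,0,-0.171,0.2],[5.7,1.4,0,0,0,0,0.2],[5.7,1.4,0,0,0,0,0.2],[5.7,1.4,0,0,0,0,0.2],[5.7,1.4,0,0,0,0,0.2]]'; python3 -m crank '[[5.7,1.4,0,0,0,0,0.2],[5.7,1.4,0,0,0,0,0.2],[5.7,1.4,0,0,0,0,0.2],[5.7,1.4,0,0,0,0,0.2],[5.7,1.4,0,0,0,0,0.2]]'
```

```text
time: 0.72
position: [0.2235, -0.5833, 0.2916]
tool_rot: [0.818, 0.575, 0.0, -0.001]
ft_force: [0.7, 0.1, 0.3]
grip_width: 0.0698
grip_force: 0.0
time: 1.35
position: [0.3197, -0.3674, 0.292]
tool_rot: [0.768, 0.641, 0.0, -0.0]
ft_force: [0.8, 0.8, 0.1]
grip_width: 0.0692
grip_force: 0.0
time: 1.98
position: [0.4393, -0.0995, 0.2922]
tool_rot: [0.768, 0.641, 0.0, 0.0]
ft_force: [1.4, -0.8, -0.8]
grip_width: 0.0697
grip_force: 0.0
```

```bash
python3 -m crank '[[5.6,1.6,0,0,0,0,0.2],[5.6,1.6,0,0,0,0,0.2],[5.6,1.6,0,0,0,0,0.2],[5.6,1.6,0,0,0,0,0.2],[5.6,1.6,0,0,0,0,0.2]]'; python3 - <<'E'
from h import *
i=cams.camera_info("wrist");a=snap("wrist","w1")
import pickle;pickle.dump(i,open("w1.pkl","wb"))
c=cv2.imread("pics/w1.png");cv2.imwrite("pics/w1b.png",np.clip(cv2.resize(c,(800,600),interpolation=2)*1.4,0,255).astype(np.uint8))
E
```

```text
time: 2.6
position: [0.5679, 0.1619, 0.2919]
tool_rot: [0.767, 0.641, -0.0, -0.0]
ft_force: [0.6, -1.4, 0.3]
grip_width: 0.0695
grip_force: 0.0
```

View pics/w1b.png

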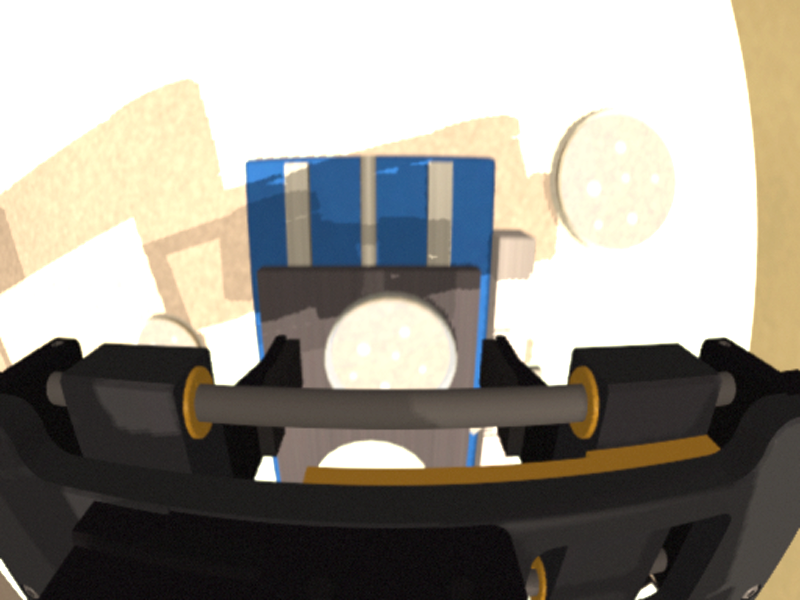

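The wrist view shows the dish at (390,345) in the upscaled picture. The plate's +y edge runs from (258,268) to (478,268), and the base corners are (248,160) and (494,158). The fingers straddle the dish, hiding the pocket in part.

```bash
python3 - <<'E'
from h import *
import pickle;i=pickle.load(open("w1.pkl","rb"))
P=lambda x,y,z:onz("wrist",x*.64,y*.64,z,i)[:2]
A,B=P(258,268,.05),P(478,268,.05);C,D=P(248,160,.022),P(494,158,.022)
for a,b in((A,B),(C,D)):print(a,b,np.linalg.norm(b-a),np.arctan2(*(b-a)[::-1]))
L,R=P(325,350,.07),P(457,350,.07);print("dish",(L+R)/2,np.linalg.norm(R-L),"top",P(390,292,.07))
E
```

```text
[0.46783607 0.1771644 ] [0.63104645 0.14739215] 0.1659036343704165 -0.18043252690272357
[0.47018902 0.25981872] [0.66082988 0.22538082] 0.19372637282221708 -0.17871545806222142
dish [0.55685211 0.10233871] 0.09766471893776608 top [0.56409594 0.1465174 ]
```

```bash
python3 -m crank '[[0,0,5.5,0,0,0,0.2],[0,0,5.5,0,0,0,0.2],[0,0,4.5,0,0,0,0.2],[0,0,1,0,0,0,0.2],[0,0,0,0,0,0,0.2]]'; python3 -m crank '[[-0.8,0,0,0,0,0,0.2],[-0.8,0,0,0,0,0,0.2],[-0.5,0,0,0,0,0,0.2],[-0.5,0,0,0,0,0,0.2],[-0.5,0,0,0,0,0,0.2]]';python3 - <<'E'
from h import *
i=cams.camera_info("wrist");a=snap("wrist","w2");s=snap("side","s2")
c=cv2.resize(cv2.imread("pics/w2.png"),(460,345));d=cv2.resize(cv2.imread("pics/s2.png")[150:270,180:295],(330,345),interpolation=2)
cv2.imwrite("pics/w2b.png",np.clip(np.hstack([c,d])*1.4,0,255).astype(np.uint8))
E
```

```text
time: 3.28
position: [0.5676, 0.1599, 0.1273]
tool_rot: [0.768, 0.641, -0.0, -0.0]
ft_force: [-0.1, 0.8, 0.5]
grip_width: 0.0695
grip_force: 0.0
time: 3.9
position: [0.5621, 0.1294, 0.1276]
tool_rot: [0.768, 0.641, 0.0, 0.0]
ft_force: [-0.3, 1.2, 1.1]
grip_width: 0.0697
grip_force: 0.8
```

View pics/w2b.png

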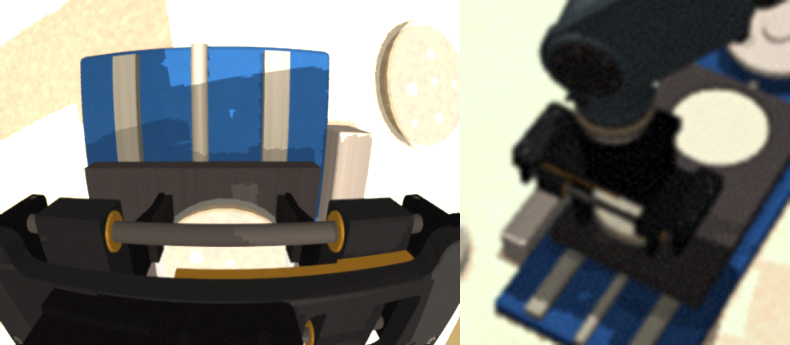

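The fingers straddle the dish's +y side, with the dish at about (225,240) in the left half, and a light contact is felt. I'll push on towards the pocket.

```bash
python3 -m crank '[[-0.8,-0.15,0,0,0,0,0.2],[-1,-0.2,0,0,0,0,0.2],[-1,-0.2,0,0,0,0,0.2],[-1,-0.2,0,0,0,0,0.2],[-1,-0.2,0,0,0,0,0.2]]'; python3 -m crank '[[-1,-0.2,0,0,0,0,0.2],[-1,-0.2,0,0,0,0,0.2],[-1,-0.2,0,0,0,0,0.2],[-1,-0.2,0,0,0,0,0.2],[-0.8,-0.1,0,0,0,0,0.2]]'; python3 -m crank '[[-0.6,0,0,0,0,0,0.2],[-0.6,0,0,0,0,0,0.2],[-0.5,0,0,0,0,0,0.2],[-0.4,0,0,0,0,0,0.2],[-0.3,0,0,0,0,0,0.2]]';python3 - <<'E'
from h import *
s=snap("side","s3");t=snap("scene","t3")
d=cv2.resize(cv2.imread("pics/s3.png")[140:270,190:330],(400,371),interpolation=2);c=cv2.resize(cv2.imread("pics/t3.png")[145:255,195:315],(400,371),interpolation=2)
cv2.imwrite("pics/w3b.png",np.clip(np.hstack([c,d])*1.4,0,255).astype(np.uint8))
E
```

```text
time: 4.62
position: [0.5437, 0.0832, 0.1273]
tool_rot: [0.768, 0.641, -0.0, -0.0]
ft_force: [1.0, 0.9, 0.6]
grip_width: 0.0697
grip_force: 0.6
time: 5.25
position: [0.5263, 0.0377, 0.1272]
tool_rot: [0.768, 0.641, -0.0, -0.0]
ft_force: [0.8, 1.3, 1.0]
grip_width: 0.0696
grip_force: 0.6
time: 5.88
position: [0.5223, 0.0145, 0.1271]
tool_rot: [0.767, 0.641, -0.0, -0.0]
ft_force: [0.7, 0.5, -1.2]
grip_width: 0.0697
grip_force: 0.3
```

View pics/w3b.png

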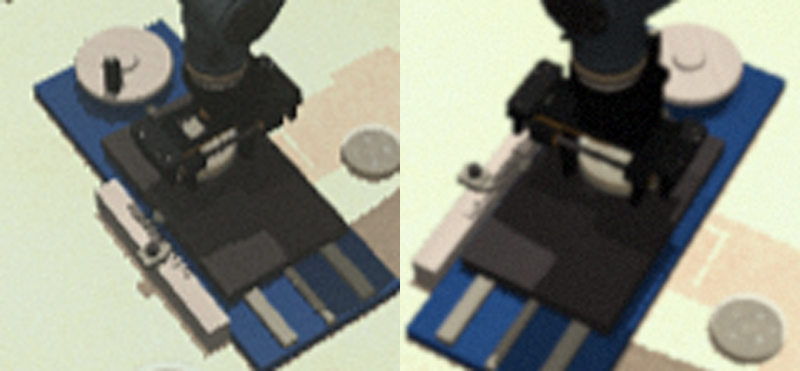

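The dish is held between the fingers and covers most of the pocket, with about 10 mm to go. I'll finish slowly.

```bash
python3 -m crank '[[-0.3,0,0,0,0,0,0.2],[-0.3,0,0,0,0,0,0.2],[-0.2,0,0,0,0,0,0.2],[0,0,0,0,0,0,0.2]]'; python3 -m crank '[[-0.2,0,0,0,0,0,0.2],[0,0,0,0,0,0,0.2]]'; python3 -m crank '[[-0.2,0,0,0,0,0,0.2],[0,0,0,0,0,0,0.2]]'
```

```text
time: 6.48
position: [0.5209, 0.0067, 0.1273]
tool_rot: [0.768, 0.641, -0.0, 0.0]
ft_force: [0.8, 0.4, 0.4]
grip_width: 0.0697
grip_force: 0.1
time: 6.72
position: [0.5207, 0.0048, 0.1273]
tool_rot: [0.768, 0.641, 0.0, 0.0]
ft_force: [-0.0, -0.8, 1.1]
grip_width: 0.0698
grip_force: 0.0
time: 6.98
position: [0.5202, 0.0029, 0.1273]
tool_rot: [0.768, 0.641, 0.0, -0.0]
ft_force: [-0.5, 0.0, -0.3]
grip_width: 0.0693
grip_force: 0.2
```

```bash
python3 -m crank '[[2,0,0,0,0,0,0.2],[1,0,-3,0,0,0,0.2],[0,0,-6,0,0,0,0.2],[0,0,-3,0,0,0,0.2],[-5,0.9,0,0,0,0,0.3]]'; python3 -m crank '[[-5.2,0.9,0,0,0,0,0.3],[-5.2,0.9,0,0,0,0,0.3],[-3.3,0.7,0,0,0,0,0.3],[0,0,0,0,0,0,0.3]]'; python3 - <<'E'
from h import *
import pickle
i=cams.camera_info("wrist");pickle.dump(i,open("w4.pkl","wb"));w=snap("wrist","w4");s=snap("side","s4");t=snap("scene","t4")
d=cv2.resize(cv2.imread("pics/s4.png")[160:250,200:300],(300,270),interpolation=2);c=cv2.resize(cv2.imread("pics/t4.png")[165:255,205:305],(300,270),interpolation=2)
W=cv2.resize(cv2.imread("pics/w4.png")[:,51:461],(500,468));o=np.zeros((540,800,3),np.uint8);o[:270,500:]=c;o[270:,500:]=d;o[:468,:500]=W
cv2.imwrite("pics/w4b.png",np.clip(o*1.4,0,255).astype(np.uint8))
E
```

```text
time: 7.6
position: [0.5269, -0.0167, 0.2503]
tool_rot: [0.766, 0.643, 0.002, 0.003]
ft_force: [0.8, -0.7, -1.0]
grip_width: 0.0655
grip_force: 0.0
time: 8.1
position: [0.5259, -0.1602, 0.2473]
tool_rot: [0.769, 0.64, 0.0, 0.001]
ft_force: [-0.2, 1.4, -0.3]
grip_width: 0.0606
grip_force: 0.0
```

View pics/w4b.png

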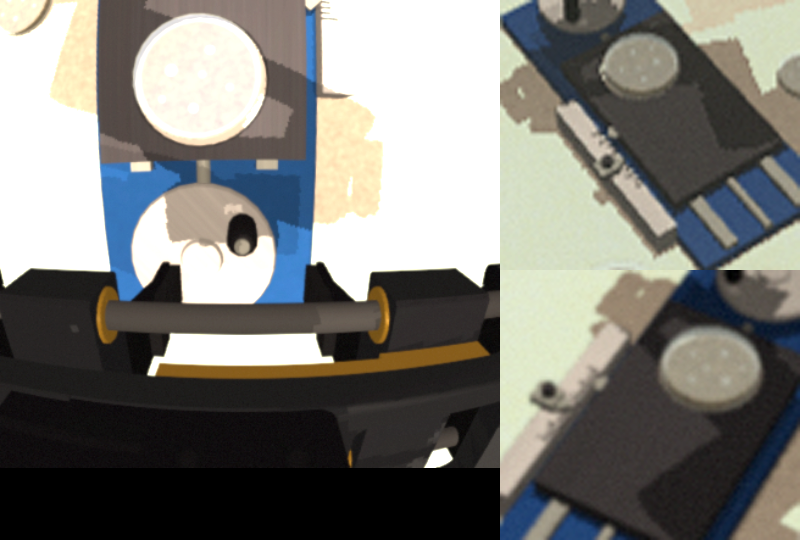

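The dish fills the pocket in all three views, with its lid centre at (200,80) in the wrist crop. The handle top is at (242,247) and the wheel hub at (205,255). I'll check the lid height and positions by intersecting rays.

```bash
python3 - <<'E'
from h import *
import pickle;i=pickle.load(open("w4.pkl","rb"))
W=lambda x,y:ray("wrist",51+x*.82,y*.8205,i)
S=lambda x,y:ray("scene",205+(x-500)/3,165+y/3); D=lambda x,y:ray("side",200+(x-500)/3,160+(y-270)/3)
def tri(R):
    A=sum(np.eye(3)-np.outer(d,d)/(d@d) for o,d in R);b=sum((np.eye(3)-np.outer(d,d)/(d@d))@o for o,d in R);return np.linalg.solve(A,b)
at=lambda r,z:(r[0]+r[1]*(z-r[0][2])/r[1][2])[:2].round(4)
L=[W(200,80),S(641,65),D(710,366)]
print("lid tri",tri(L).round(4));
for z in(.064,.07):print(z,[at(r,z) for r in L])
print("handle top",at(W(242,247),.114),"wheel rim mid",at(W((132+274)/2,250),.06),"rim top",at(W(203,183),.06))
X=np.array([.984,-.179]);Y=np.array([.179,.984])
n=at(W(317,5),.05);print("ptr?",n)
p=[at(S(613,133),.05),at(D(603,380),.05)];q=[at(S(607,162),.069),at(D(549,389),.069)]
print("pointer",p,"screw",q,"dy",[(b-a)@Y for a,b in zip(p,q)],"dx",[(b-a)@X for a,b in zip(p,q)])
E
```

```text
lid tri [ 0.5124 -0.0431  0.052 ]
0.064 [array([ 0.5144, -0.0456]), array([ 0.518 , -0.0347]), array([ 0.51  , -0.0343])]
0.07 [array([ 0.515 , -0.0465]), array([ 0.5213, -0.0312]), array([ 0.5087, -0.0296])]
handle top [ 0.5246 -0.163 ] wheel rim mid [ 0.4891 -0.1785] rim top [ 0.5008 -0.1242]
ptr? [0.6166 0.0036]
pointer [array([0.6147, 0.012 ]), array([0.6105, 0.0078])] screw [array([0.6602, 0.0496]), array([0.6514, 0.0502])] dy [np.float64(0.04514289999999999), np.float64(0.04904269999999999)] dx [np.float64(0.03804159999999999), np.float64(0.032655999999999935)]
```

Seated: the triangulated lid height is at or below 64 mm, and the lid centre is at the pocket. The tool now stands over the handle, so I go down and grip it.

```bash
python3 -m crank '[[0,0,5,0,0,0,0.3],[0,0,4.3,0,0,0,0.3],[0,0,1,0,0,0,0.3],[0,0,0,0,0,0,0.3]]'; python3 -m crank '[[0,0,0,0,0,0,0.6],[0,0,0,0,0,0,1],[0,0,0,0,0,0,1],[0,0,0,0,0,0,1],[0,0,0,0,0,0,1]]' 12
```

```text
time: 8.75
position: [0.5259, -0.1567, 0.1443]
tool_rot: [0.767, 0.642, -0.0, -0.0]
ft_force: [0.1, 0.6, -0.0]
grip_width: 0.0606
grip_force: 0.0
time: 9.38
position: [0.526, -0.1577, 0.1444]
tool_rot: [0.768, 0.641, 0.0, 0.0]
ft_force: [0.4, 0.1, 1.2]
grip_width: 0.0212
grip_force: 12.0
```

```bash
python3 - <<'E'
import numpy as np
t=np.radians(46-20*np.arange(19));x,y=4.5*np.cos(t),4.5*np.sin(t)
for k in range(18):print(k,round(46-20*k),"[%.2f,%.2f]"%(y[k+1]-y[k],x[k+1]-x[k]))
E
```

```text
0 46 [-1.26,0.92]
1 26 [-1.50,0.43]
2 6 [-1.56,-0.11]
3 -14 [-1.43,-0.64]
4 -34 [-1.12,-1.09]
5 -54 [-0.69,-1.40]
6 -74 [-0.16,-1.55]
7 -94 [0.38,-1.52]
8 -114 [0.87,-1.30]
9 -134 [1.26,-0.92]
10 -154 [1.50,-0.43]
11 -174 [1.56,0.11]
12 -194 [1.43,0.64]
13 -214 [1.12,1.09]
14 -234 [0.69,1.40]
15 -254 [0.16,1.55]
16 -274 [-0.38,1.52]
17 -294 [-0.87,1.30]
```

```bash
python3 -m crank '[[-1.26,0.92,0,0,0,0,1],[-1.5,0.43,0,0,0,0,1],[0,0,0,0,0,0,1]]'; python3 -m crank '[[-1.56,-0.11,0,0,0,0,1],[-1.43,-0.64,0,0,0,0,1],[0,0,0,0,0,0,1]]'
```

```text
time: 9.75
position: [0.5326, -0.1883, 0.1444]
tool_rot: [0.767, 0.641, -0.001, -0.001]
ft_force: [-4.7, -0.7, 5.2]
grip_width: 0.0215
grip_force: 12.0
time: 10.12
position: [0.5186, -0.2149, 0.1443]
tool_rot: [0.768, 0.641, -0.001, -0.003]
ft_force: [-5.6, 2.6, 7.9]
grip_width: 0.0213
grip_force: 12.0
```

```bash
python3 -m crank '[[-1.12,-1.09,0,0,0,0,1],[-0.69,-1.4,0,0,0,0,1],[-0.16,-1.55,0,0,0,0,1],[0.38,-1.52,0,0,0,0,1],[0,0,0,0,0,0,1]]'; python3 -m crank '[[0.87,-1.3,0,0,0,0,1],[1.26,-0.92,0,0,0,0,1],[1.5,-0.43,0,0,0,0,1],[1.56,0.11,0,0,0,0,1],[0,0,0,0,0,0,1]]'
```

```text
time: 10.75
position: [0.4633, -0.2196, 0.1444]
tool_rot: [0.768, 0.64, 0.001, -0.001]
ft_force: [1.6, 7.2, 4.5]
grip_width: 0.0212
grip_force: 12.0
time: 11.38
position: [0.4467, -0.1636, 0.1444]
tool_rot: [0.767, 0.641, -0.0, -0.002]
ft_force: [-1.5, 3.9, 6.8]
grip_width: 0.0214
grip_force: 12.0
```

```bash
python3 -m crank '[[1.43,0.64,0,0,0,0,1],[1.12,1.09,0,0,0,0,1],[0.69,1.4,0,0,0,0,1],[0.16,1.55,0,0,0,0,1],[0,0,0,0,0,0,1]]'; python3 -m crank '[[-0.38,1.52,0,0,0,0,1],[-0.87,1.3,0,0,0,0,1],[0,0,0,0,0,0,1],[0,0,0,0,0,0,1]]'; python3 - <<'E'
from h import *
import pickle
i=cams.camera_info("wrist");pickle.dump(i,open("w5.pkl","wb"));w=snap("wrist","w5");s=snap("side","s5");t=snap("scene","t5")
d=cv2.resize(cv2.imread("pics/s5.png")[170:250,190:290],(300,240),interpolation=2);c=cv2.resize(cv2.imread("pics/t5.png")[185:265,205:305],(300,240),interpolation=2)
W=cv2.resize(cv2.imread("pics/w5.png")[:240,150:400],(500,480),interpolation=2);o=np.zeros((480,800,3),np.uint8);o[:240,500:]=c;o[240:,500:]=d;o[:,:500]=W
cv2.imwrite("pics/w5b.png",np.clip(o*1.2,0,255).astype(np.uint8))
E
```

```text
time: 12.0
position: [0.5008, -0.1387, 0.1444]
tool_rot: [0.768, 0.641, 0.001, -0.001]
ft_force: [2.6, 8.1, 4.2]
grip_width: 0.0212
grip_force: 12.0
time: 12.5
position: [0.5262, -0.1582, 0.1444]
tool_rot: [0.768, 0.641, 0.0, 0.001]
ft_force: [2.0, -1.6, 1.5]
grip_width: 0.0214
grip_force: 12.0
```

View pics/w5b.png

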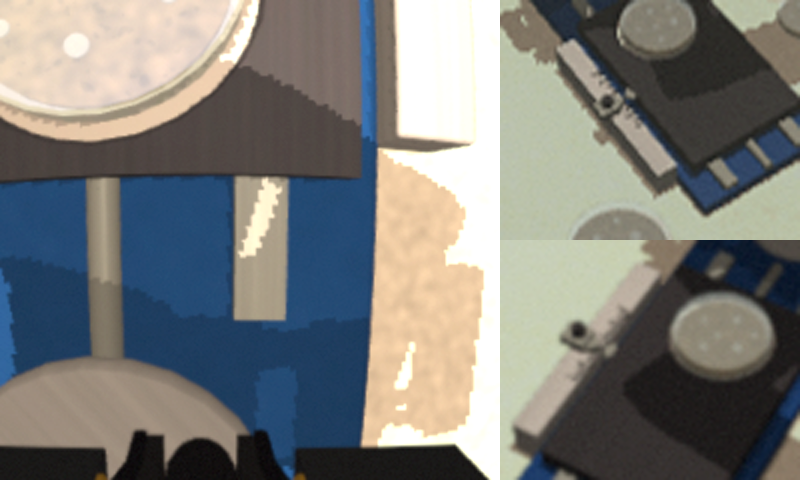

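The wheel has made one full turn and the dish is still in the pocket, at (657,25) and (722,335) in the right crops. The pointer is close to the clip but too small to read, so I'll let go and look at it from above.

```bash
python3 -m crank '[[0,0,0,0,0,0,0.4],[0,0,0,0,0,0,0.4],[0,0,-4,0,0,0,0.4],[0,0,-4,0,0,0,0.4],[5,2.5,0,0,0,0,0.4]]'; python3 -m crank '[[5,2.5,0,0,0,0,0.4],[5,2.5,1,0,0,0,0.4],[0,0,3,0,0,0,0.4],[0,0,2,0,0,0,0.4],[0,0,0,0,0,0,0.4]]'; python3 - <<'E'
from h import *
import pickle
i=cams.camera_info("wrist");pickle.dump(i,open("w6.pkl","wb"));w=snap("wrist","w6")
W=cv2.resize(cv2.imread("pics/w6.png")[30:180,150:350],(800,600),interpolation=2)
cv2.imwrite("pics/w6b.png",W);print(i["pose"][:3,3],robot.get_obs()["position"])
E
```

```text
time: 13.28
position: [0.5598, -0.1152, 0.2272]
tool_rot: [0.769, 0.639, 0.001, 0.002]
ft_force: [0.3, -0.1, -0.8]
grip_width: 0.0516
grip_force: 0.0
time: 13.9
position: [0.6243, -0.0225, 0.162]
tool_rot: [0.767, 0.641, -0.002, -0.003]
ft_force: [-0.4, -0.6, 0.4]
grip_width: 0.0521
grip_force: 0.0
[0.63775768 0.0528497  0.2538703 ] [ 0.62533389 -0.02296847  0.1633637 ]
```

View pics/w6b.png

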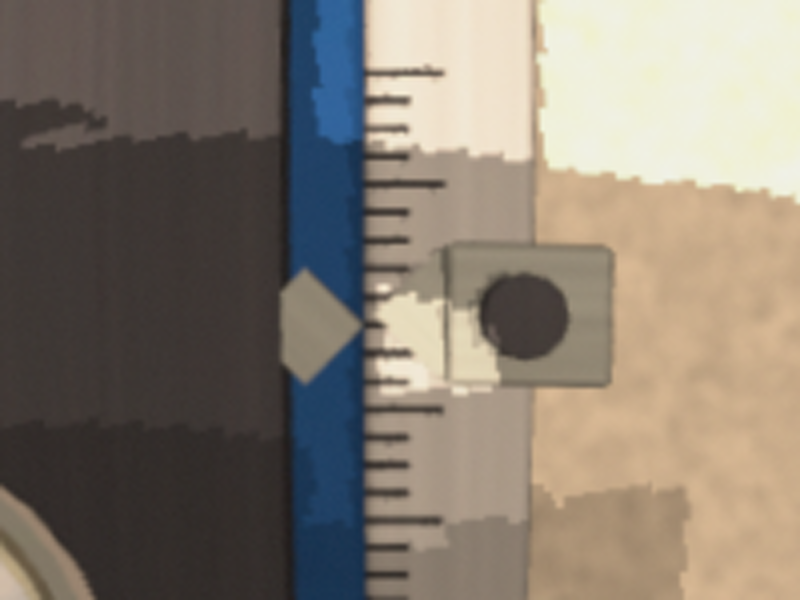

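The pointer tip is at (362,326). The clip's block spans rows 244 to 385, with its screw at (524,316), so the pointer is nearly level with it (up is +y).

```bash
python3 - <<'E'
from h import *
import pickle;i=pickle.load(open("w6.pkl","rb"))
P=lambda x,y,z:onz("wrist",150+x/4-.375,30+y/4-.375,z,i)[:2]
# base axes from plate edge & tick direction
a,b=P(364,10,.044),P(364,590,.044);Y=(a-b)/np.linalg.norm(a-b);print("Y ang",np.arctan2(Y[0],Y[1]))
for ang in(np.arctan2(Y[0],Y[1]),.18):
    Y=np.array([np.sin(ang),np.cos(ang)])
    p=P(362,326,.05)@Y
    print("ptr root mid",(P(305,268,.05)+P(305,384,.05))@Y/2-p,
     "screw",[round(float(P(524,316,z)@Y-p),4) for z in(.065,.069)],"blockmid",[round(float((P(446,244,z)+P(446,385,z)+P(612,246,z)+P(612,386,z))@Y/4-p),4) for z in(.06,.064)],
     "blk size",[round(float((P(446,244,z)-P(446,385,z))@Y),4) for z in(.058,.062,.066)])
E
```

```text
Y ang 0.18181561247709477
ptr root mid 4.4218033367599e-05 screw [0.0023, 0.0024] blockmid [0.0024, 0.0025] blk size [0.0233, 0.0228, 0.0223]
ptr root mid 6.187794813164449e-05 screw [0.0022, 0.0023] blockmid [0.0023, 0.0024] blk size [0.0233, 0.0228, 0.0223]
```

Pointer needs +2.3 mm, which is about 20.7° more of clockwise turn. I go back to the handle.

```bash
python3 -m crank '[[0,0,-3,0,0,0,0.4],[0,0,-3,0,0,0,0.4],[-5,-2.5,0,0,0,0,0.4],[-5,-2.5,0,0,0,0,0.4],[-5,-2.5,0,0,0,0,0.4]]'; python3 -m crank '[[0,0,0,0,0,0,0.4],[0,0,0,0,0,0,0.4]]'
```

```text
time: 14.58
position: [0.5251, -0.159, 0.2259]
tool_rot: [0.767, 0.641, 0.001, 0.001]
ft_force: [0.7, -0.8, 0.3]
grip_width: 0.0519
grip_force: 0.0
time: 14.82
position: [0.5263, -0.1579, 0.2253]
tool_rot: [0.768, 0.641, 0.001, 0.001]
ft_force: [-0.5, -0.1, 0.3]
grip_width: 0.0526
grip_force: 0.0
```

```bash
python3 -m crank '[[0,0,4,0,0,0,0.4],[0,0,4,0,0,0,0.4],[0,0,0,0,0,0,0.4],[0,0,0,0,0,0,0.7],[0,0,0,0,0,0,1]]' 12; python3 -m crank '[[0,0,0,0,0,0,1],[0,0,0,0,0,0,1],[-0.65,0.5,0,0,0,0,1],[-0.68,0.43,0,0,0,0,1],[0,0,0,0,0,0,1]]'; python3 -m crank '[[0,0,0,0,0,0,1],[0,0,0,0,0,0,0.4],[0,0,0,0,0,0,0.4],[0,0,-4,0,0,0,0.4],[0,0,-4,0,0,0,0.4]]'; python3 -m crank '[[5,2.2,0,0,0,0,0.4],[5,2.2,0,0,0,0,0.4],[5.8,2,2,0,0,0,0.4],[0,0,4,0,0,0,0.4],[0,0,0,0,0,0,0.4]]'; python3 - <<'E'
from h import *
import pickle
i=cams.camera_info("wrist");pickle.dump(i,open("w7.pkl","wb"));w=snap("wrist","w7");s=snap("side","s7")
W=cv2.resize(cv2.imread("pics/w7.png")[30:210,110:350],(800,600),interpolation=2)
W[:150,:150]=cv2.resize(cv2.imread("pics/s7.png")[170:230,230:290],(150,150),interpolation=2)
cv2.imwrite("pics/w7b.png",W)
E
```

```text
time: 15.45
position: [0.527, -0.1577, 0.146]
tool_rot: [0.767, 0.641, 0.001, 0.002]
ft_force: [-0.1, 0.2, 0.5]
grip_width: 0.0395
grip_force: 0.0
time: 16.08
position: [0.5322, -0.1729, 0.1451]
tool_rot: [0.768, 0.641, -0.0, -0.0]
ft_force: [-2.2, -0.0, 6.4]
grip_width: 0.0216
grip_force: 12.0
time: 16.7
position: [0.5323, -0.1723, 0.2244]
tool_rot: [0.768, 0.641, -0.0, -0.001]
ft_force: [0.5, 1.2, -0.2]
grip_width: 0.0493
grip_force: 0.0
time: 17.32
position: [0.6205, -0.0286, 0.1616]
tool_rot: [0.767, 0.642, -0.003, -0.003]
ft_force: [-1.2, -0.1, 0.9]
grip_width: 0.0524
grip_force: 0.0
```

View pics/w7b.png

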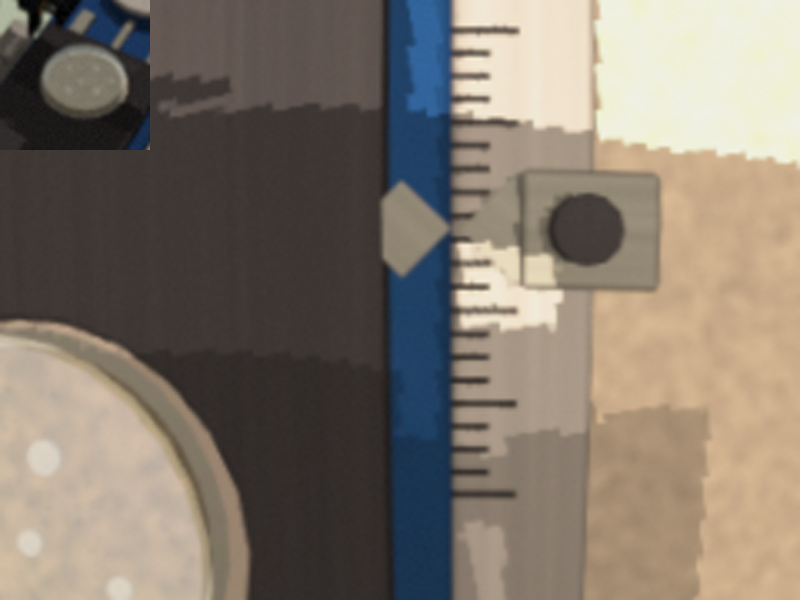

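The pointer tip is at (450,228), against the clip's nose and screw at about (586,230), so they are level to within about 0.5 mm. The dish is still seated. I'll raise the arm clear and hand in.

```bash
python3 -m crank '[[0,0,-5,0,0,0,0.4],[0,0,-5,0,0,0,0.4],[0,0,0,0,0,0,0.4],[0,0,0,0,0,0,0.4]]'; python3 -c "
from rig import ticket
print(ticket.hand_in())"
```

```text
time: 17.92
position: [0.6225, -0.0308, 0.2662]
tool_rot: [0.768, 0.641, 0.001, 0.001]
ft_force: [1.1, 0.3, -0.7]
grip_width: 0.0523
grip_force: 0.0
the job is handed in; nothing more can be done
None
```

The job is handed in, with no verdict shown: by the last camera check the dish was seated in the pocket and the pointer level with the index clip to about 0.5 mm, and the arm was then raised clear with the handle released.

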